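Lock a lantern section onto the bayonet test socket

TASK

Stack the square brass lantern section on the ceramic bayonet socket of the test block: lower its foot through the two openings in the socket's rim until it rests on the socket's floor, then turn it a quarter turn clockwise (seen from above) to the stop so that its lugs are locked under the rim. Let go of it, and leave the other loose things on the counter where they are.

Things in the scene. Friction and masses are not known exactly. Their poses are not given: they have to be found in the camera images.
- section_mid (a point): Centre, half-way up, of the loose square brass lantern section to be stacked (about 0.35 kg, 110 mm tall, starts upright, z up). Heights above its underside: round neck 44 mm in diameter, 0 to 28 mm; square body 44 x 44 mm with flat sides facing along x and y, pierced by dark diamonds, 28 to 100 mm; stepped cap 34 then 22 mm square, to 110 mm. Same after half a turn.
- section_foot (a point): Centre of the section's underside, 55 mm below its centre, same axes. At the very foot two opposite lugs stick out along +x and -x to 36 mm from the axis; each is 20 mm wide (y) and 8 mm high (0 to 8 mm above the underside). Both show from above beyond the square body.
- socket_floor (a point): Centre of the floor of the white ceramic bayonet socket fixed on a brass test block (104 mm square, 25 mm high, screwed down); this point is 25 mm above the counter, z up. A round cup, 96 mm across outside, 82 mm inside, its top 18 mm above this point. Same after half a turn. There is no spring or catch: friction keeps the section where it is left.
- socket_rim (a point): Centre of the socket's mouth, 18 mm above its floor, same axes. The rim is 6 mm thick over a 12 mm high channel. Its round hole is 52 mm in diameter, with two opposite openings for the lugs along +x and -x, 30 mm wide (y), reaching to 41 mm from the axis. Stops in the channel end the clockwise turn at 93 to 100 degrees, lugs along y, and block the other way after about 10.
- finial_mid (a point): Centre of a loose round brass finial (90 mm tall, 60 mm across the foot, no lugs, pointed top). A bystander; it may stand where the section might.
- bulb_mid (a point): Centre of a clear glass bulb standing on its brass cap, 105 mm tall, 64 mm across. A bystander.
- shade_ring_mid (a point): Centre of a brass shade ring lying flat, 100 mm across, 30 mm high. A bystander.
- pane_mid (a point): Centre of a green glass lantern pane lying flat, 80 x 110 x 6 mm. A bystander.
- bracket_mid (a point): Middle of the plate of a bronze wall bracket lying flat, plate 140 mm long (y), its arm reaching 110 mm towards its -x, 13 mm high. A bystander.
- driver_grip (a point): Handle of a screwdriver lying flat. A bystander.
Not all that is in view belongs to the job. Leave any orange or red look-alike of the part that bears section_mid alone.

How it is judged:
By the outcome, as a careful person would: the job done as asked, in the order asked, and still so for the second after the job is handed in, with the robot touching nothing.
It also fails if it takes over 48 s, if anything falls off the work surface, if the arm or the gripper's body presses on something with over 40 N, if the wrist force passes 120 N, or if a joint passes its speed limit or range.

ROBOT

A 7-joint arm with a two-finger parallel gripper is mounted at the origin on the work surface. World frame = base frame: x ahead of the robot, y to its left, z up, the work surface at z = 0. Lengths are in m, angles in rad, forces in N, time in s.
With the tool pointing down it reaches from about 0.425 to 0.925 m from the base axis. Payload 6.8 kg.
Tool frame: the origin (TCP) lies on the mounting face of the last link; the fingertips stand 173 mm ahead of it and the grasp point (between the pads) lies 155 mm ahead of it; z points along the fingers, y is the line along which they close (so a half turn about z gives the same grasp; the last joint's range is limited). The gripper opens to 85 mm and grips with 20 to 120 N. Pads are 22 mm wide; open, the fingers measure 114 mm over their backs; the gripper's body (76 mm by 85 mm) begins 54 mm behind the grasp point. The pads swing forward as they close: fully open they stand 13 mm farther back than shut.
Start: joints at [-1.286, 0.477, 0.022, 1.555, -0.011, 1.109, -0.083], TCP at [0.258, 0.624, 0.405] pointing down, gripper open.
Joint ranges: [-2.96, 2.96], [-0.34, 2.1], [-1.41, 1.46], [0.24, 2.44], [-1.37, 4.51], [0.17, 1.92], [-2.96, 2.96]. Speed limits (rad/s): [2.39, 2.39, 3.14, 3.14, 3.14, 3.14, 3.14].

INTERFACE

Orientations are given as a unit quaternion [w, x, y, z].
In Python, from station import bot gives the robot as it stands. The module is installed in compiled form; this text tells all that it offers.
- The arm moves only by the shell command python3 -m pendant 'ROWS' [FORCE]. ROWS is JSON, a list of rows, each a list of 5 numbers: the finger opening in m, from 0 to 0.0854, then the shift along the tool's x, y, z in m, then the turn about the tool's z in degrees. In form: [[jaw, x, y, z, yaw], ...]. A call has 1 to 12 rows; each row shifts and turns the commanded pose from where the row before left it, along the tool's axes as they then stand; what a row does not reach is not made up. A row lasts 1/12 s, in which the tool goes at most 41.7 mm and 7.16 degrees, less where a joint would pass 70% of its speed; a pose out of reach is approached as far as the arm can. A call with a gripper value outside its range is refused whole. The fingers move at their own pace and stop on an object; FORCE is the grip in N (left out, the last holds). Time passes only in rows, so rows that do not move let the fingers close. It gives the time, the measured TCP pose, the force, the opening and the grip force at its end, in the units of the state.
- bot.get_obs(): the state, without advancing time (a new reading comes with each control period).
- bot.read_camera(name): name is "side" or "top"; returns (picture, depth): 384x512x3 uint8, blue, green, red; 384x512 float32, m along the optical axis (not along the pixel's ray), 0 where there is no reading.
- bot.camera_model(name): a dict with "intrinsics" (3x3 intrinsics, pixels), "R" (3x3) and "t" (3): a world point X has camera coordinates R X + t. Camera axes: x right, y down, z forward; pixel columns grow to the right and rows downward; lengths in m; the calibration is good to about 2 mm. A picture is of the moment at which its call begins. camera_model takes no time and is no camera call.
- bot.hand_in(): hands the job in; it is judged then, once.
Trained networks look in the newest picture that a camera, given by its name, has taken for a name from the list of things; names that differ only in an ending like _2 or _b are one class to them, and where a whole thing is asked for, a point or a joint stands for the part that bears it (a point fixed in the world has none). Each returns a list of dicts, best first, with "score" (0 to 1); they miss things now and then, are a little off and sometimes report something else, mostly with a low value. They report only what shows in the picture. A call takes as long as a camera call. They do not tell look-alikes from the thing itself.
- bot.boxes_of(name, camera): "at" ([column, row] in pixels, amid what is visible of it).
- bot.trace(name, camera): "mask" (384x512 bool, what is visible of it) and "at" ([column, row] in pixels, amid what is visible of it).
- bot.pinpoint(name, camera): "at" ([column, row] in pixels: a listed point, or the origin of a listed thing).
The state is a dict: "t": time; "q": joint angles; "joint_vel": joint speeds; "joint_torque": joint torques, N m; "eef_pos": TCP position; "tool_rot": TCP orientation; "contact_force": force on the tool from outside, world axes, zero at the start; "torque": the same for the moment, N m; "gripper_width": opening from 0.0 (shut) to 1.0 (fully open); "grasp_force": force on a finger pad.
Only numpy, scipy, OpenCV 4.12 (cv2) and the standard library are available. Lean on these libraries where they do the work, as an engineer would, in place of code of your own. Each camera call takes 0.05 s, during which the arm holds its last target. There are 200 camera calls.

## Working session

There is one attempt and no reset: what is moved stays moved. The work goes in short steps, Python scripts to look and compute and a shell command to move; the robot and the scene stay as the last step left them, time stands still between calls to the robot, and variables do not carry over. Pictures are saved under pics/ and viewed, at most 10 in all, crops included, and the job is handed in when it is done.

```bash
mkdir -p pics; cat > h.py <<'E'
import numpy as np, cv2
from station import bot
def ray(cam,uv):
    m=bot.camera_model(cam);K=np.array(m["intrinsics"]);R=np.array(m["R"]);t=np.array(m["t"])
    return -R.T@t, R.T@(np.linalg.inv(K)@[uv[0],uv[1],1.0])
def atz(cam,uv,z):
    o,d=ray(cam,uv); return o+d*(z-o[2])/d[2]
def cloud(cam,depth):
    m=bot.camera_model(cam);K=np.array(m["intrinsics"]);R=np.array(m["R"]);t=np.array(m["t"])
    v,u=np.mgrid[:384,:512]; P=np.stack([(u-K[0,2])/K[0,0]*depth,(v-K[1,2])/K[1,1]*depth,depth],-1)
    return (P-t)@R
E
python3 - <<'E'
from h import *
np.set_printoptions(precision=4,suppress=True)
ims=[]
for c in("top","side"):
    im,d=bot.read_camera(c);cv2.imwrite(f"pics/{c}0.png",im);np.savez(f"{c}0.npz",d=d,im=im)
    m=bot.camera_model(c);print(c,-np.array(m["R"]).T@np.array(m["t"]),np.array(m["R"])[2])
    for n,z in(("section_mid",.055),("section_foot",0),("socket_floor",.025),("socket_rim",.043),("finial_mid",.045)):
        for r in bot.pinpoint(n,c)[:3]:
            print(n,np.round(r["at"],1),round(r["score"],2),atz(c,r["at"],z))
o=bot.get_obs();print(o)
E
```

```text
top [0.5603 0.0228 1.1184] [ 0.0562 -0.0104 -0.9984]
section_mid [244.1 193.6] 0.74 [0.5996 0.0567 0.055 ]
section_mid [247.8 149. ] 0.7 [0.735 0.045 0.055]
section_mid [273.6 177.7] 0.51 [ 0.6472 -0.0326  0.055 ]
section_foot [274.2 179.4] 0.87 [ 0.6463 -0.0374  0.    ]
section_foot [242.  196.4] 0.69 [0.5928 0.0651 0.    ]
section_foot [248.  152.6] 0.52 [0.7325 0.0456 0.    ]
socket_floor [187.8 245.5] 0.62 [0.4424 0.2308 0.025 ]
socket_rim [188.2 242.1] 0.78 [0.4545 0.2263 0.043 ]
finial_mid [338.3 218.6] 0.89 [ 0.5225 -0.2288  0.045 ]
finial_mid [189.6 245. ] 0.2 [0.446  0.2216 0.045 ]
side [ 0.3827 -0.6408  0.932 ] [ 0.2213  0.602  -0.7672]
section_mid [294.5 186.3] 0.84 [0.7368 0.038  0.055 ]
section_mid [276.7 210.8] 0.83 [ 0.6635 -0.0215  0.055 ]
section_mid [242.6 193.9] 0.61 [0.6011 0.0591 0.055 ]
section_foot [275.1 228.5] 0.93 [ 0.6562 -0.0346  0.    ]
section_foot [291.7 196.7] 0.79 [0.7373 0.0487 0.    ]
section_foot [240.9 204.2] 0.58 [0.599  0.0704 0.    ]
socket_floor [168.8 169.7] 0.62 [0.4435 0.2351 0.025 ]
socket_rim [169.5 166.7] 0.58 [0.4466 0.2281 0.043 ]
finial_mid [250.  304.4] 0.6 [ 0.5192 -0.2318  0.045 ]
{'t': 0.6, 'q': array([-1.2861,  0.477 ,  0.0224,  1.5554, -0.0115,  1.1093, -0.0831]), 'joint_vel': array([ 0.0001, -0.0001,  0.0024, -0.0008, -0.0003, -0.0006, -0.0025]), 'joint_torque': array([  0.0004, -59.6002,   1.6053, -28.142 ,   0.0124,   0.0018,
         0.0001]), 'eef_pos': array([0.2584, 0.6236, 0.4047]), 'tool_rot': array([-0.    ,  0.1952,  0.9808,  0.    ]), 'contact_force': array([-0.1338, -0.453 , -0.2591]), 'torque': array([-0.0167, -0.0287,  0.0066]), 'grasp_force': 0.0, 'gripper_width': 0.9997769607280681}
```

View pics/top0.png

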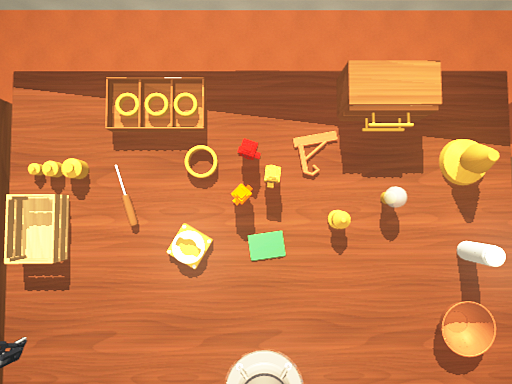

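View pics/side0.png

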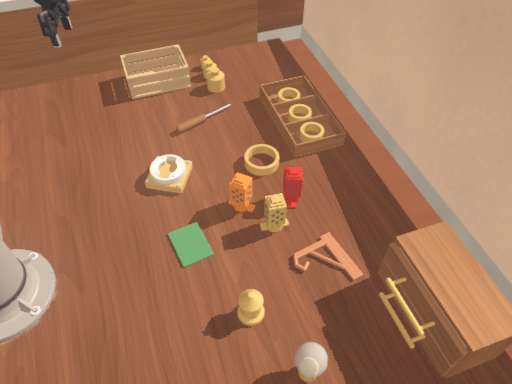

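The pictures show the brass section at top (273,176) and side (276,212). Its orange and red look-alikes are at top (242,194) and (249,149), and the socket is at top (189,245). Next I need yaws and refined centres.

```bash
cat > m.py <<'E'
from h import *
np.set_printoptions(precision=4,suppress=True)
crops=[]
for c,bs in(("top",[(274,177),(189,245)]),("side",[(275,212),(168,170)])):
    im,d=bot.read_camera(c); P=cloud(c,d)
    for (u,v),n in zip(bs,("section_mid","socket_floor")):
        crops.append(cv2.resize(im[v-30:v+30,u-35:u+35],None,fx=5.5,fy=5,interpolation=cv2.INTER_CUBIC) if 0 else cv2.resize(im[v-30:v+30,u-35:u+35],(399,299),interpolation=cv2.INTER_CUBIC))
    r=[r for r in bot.trace("section_mid",c) if np.hypot(*(np.array(r["at"])-bs[0]))<15]
    if r:
        k=r[0]["mask"]&(d>0); Q=P[k]
        for lo,hi in((.002,.02),(.03,.09),(.09,.12)):
            q=Q[(Q[:,2]>lo)&(Q[:,2]<hi)]
            if len(q)>3: print(c,"sec",lo,hi,len(q),q.mean(0),"minAreaRect",cv2.minAreaRect((q[:,:2]*1000).astype(np.float32)))
        if c=="top" or 1: q=Q[(Q[:,2]<.02)]; print(q[:40])
    w=P[(np.hypot(P[...,0]-.45,P[...,1]-.228)<.09)&(d>0)]
    for lo,hi in((.015,.03),(.036,.05)):
        q=w[(w[:,2]>lo)&(w[:,2]<hi)]
        print(c,"sock",lo,len(q),q.mean(0),cv2.minAreaRect((q[:,:2]*1000).astype(np.float32)),cv2.minEnclosingCircle((q[:,:2]*1000).astype(np.float32)))
cv2.imwrite("pics/crop0.png",np.vstack([np.hstack(crops[:2]),np.hstack(crops[2:])]))
E
python3 m.py
```

```text
top sec 0.002 0.02 30 [ 0.6296 -0.0216  0.0087] minAreaRect ((629.4849853515625, -21.907922744750977), (16.040952682495117, 15.697517395019531), 88.17744445800781)
top sec 0.03 0.09 18 [ 0.6358 -0.0214  0.0609] minAreaRect ((635.7871704101562, -21.03460121154785), (36.743568420410156, 0.6784584522247314), 83.29994201660156)
top sec 0.09 0.12 211 [ 0.6555 -0.0238  0.1048] minAreaRect ((656.2870483398438, -23.24599838256836), (40.82758331298828, 43.091209411621094), 87.05197143554688)
[[ 0.6381 -0.0112  0.0014]
 [ 0.6376 -0.0141  0.0079]
 [ 0.6375 -0.0173  0.0092]
 [ 0.6367 -0.02    0.0196]
 [ 0.6346 -0.0142  0.0053]
 [ 0.6344 -0.0173  0.0076]
 [ 0.6345 -0.0205  0.006 ]
 [ 0.6341 -0.0234  0.0125]
 [ 0.6344 -0.0267  0.0079]
 [ 0.6343 -0.0298  0.009 ]
 [ 0.6348 -0.0334  0.0015]
 [ 0.6309 -0.0139  0.0129]
 [ 0.6312 -0.0172  0.0082]
 [ 0.6312 -0.0204  0.0086]
 [ 0.6313 -0.0236  0.0067]
 [ 0.6309 -0.0265  0.0127]
 [ 0.631  -0.0297  0.0105]
 [ 0.6279 -0.014   0.0107]
 [ 0.6283 -0.0174  0.0043]
 [ 0.628  -0.0203  0.0098]
 [ 0.6281 -0.0236  0.0065]
 [ 0.628  -0.0267  0.008 ]
 [ 0.628  -0.0299 
[... 370 characters left out ...]
69531), 58.97222137451172) ((441.7064208984375, 229.0934295654297), 71.50914001464844)
top sock 0.036 488 [0.4418 0.2281 0.0434] ((441.3418884277344, 228.87559509277344), (95.00541687011719, 93.28761291503906), 89.55040740966797) ((441.95745849609375, 228.87725830078125), 48.386451721191406)
side sock 0.015 597 [0.4383 0.214  0.0256] ((439.8857421875, 227.72198486328125), (104.71116638183594, 104.47064971923828), 59.8332633972168) ((440.110107421875, 226.49594116210938), 70.92174530029297)
side sock 0.036 530 [0.4399 0.2261 0.0441] ((440.18524169921875, 228.8463897705078), (101.05455780029297, 92.62239074707031), 77.39520263671875) ((440.8721008300781, 229.27528381347656), 51.12770462036133)
```

View pics/crop0.png

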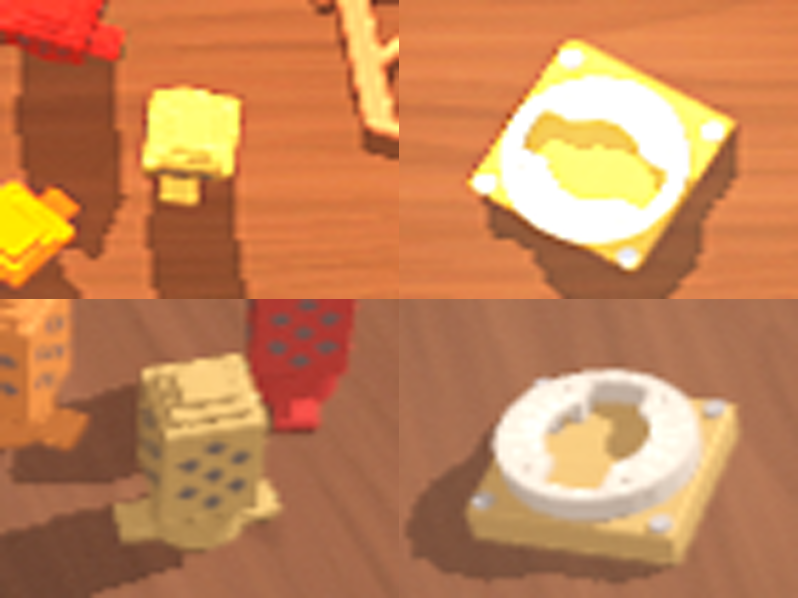

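The section's lugs run roughly along world x, with yaw about -3.5°. The socket openings run at roughly 60–68°. I'll refine both and start the transit.

```bash
python3 - <<'E'
from h import *
np.set_printoptions(precision=4,suppress=True)
for c in("top","side"):
    z=np.load(c+"0.npz");P=cloud(c,z["d"])
    C=np.array([.4415,.2288]) if c=="top" else np.array([.4405,.2285])
    D=P[...,:2]-C; r=np.hypot(D[...,0],D[...,1]); a=np.degrees(np.arctan2(D[...,1],D[...,0]))
    k=(r>.029)&(r<.040)&(z["d"]>0)
    for s0 in(-180,0):
        print(c,[(b,int((k&(P[...,2]>.038)&(a>=b)&(a<b+8)).sum()),int((k&(P[...,2]<=.038)&(a>=b)&(a<b+8)).sum())) for b in range(s0,s0+180,8)])
    q=P[(np.hypot(P[...,0]-.655,P[...,1]+.024)<.045)&(z["d"]>0)]
    for lo,hi in((.004,.02),(.098,.104),(.09,.12)):
        s=q[(q[:,2]>lo)&(q[:,2]<hi)]; print(c,lo,len(s),s.mean(0),cv2.minAreaRect((s[:,:2]*1000).astype(np.float32)))
    if c=="side":
        s=q[(q[:,2]>.004)&(q[:,2]<.014)]; print(s[s[:,0]>.675].mean(0),s[s[:,0]<.635].mean(0))
        # front face normal
        s=q[(q[:,2]>.035)&(q[:,2]<.092)]; s=s[s[:,1]<-.035]; print("face",len(s),cv2.fitLine((s[:,:2]*1000).astype(np.float32),cv2.DIST_HUBER,0,.01,.01).ravel())
E
python3 -m pendant '[[0.085,-0.032,-0.0235,0,0],[0.085,-0.032,-0.0235,0,0],[0.085,-0.032,-0.0235,0,0],[0.085,-0.032,-0.0235,0,0],[0.085,-0.032,-0.0235,0,0],[0.085,-0.032,-0.0235,0,0],[0.085,-0.032,-0.0235,0,0],[0.085,-0.032,-0.0235,0,0],[0.085,-0.032,-0.0235,0,0],[0.085,-0.032,-0.0235,0,0],[0.085,-0.032,-0.0235,0,0],[0.085,-0.032,-0.0235,0,0]]' 60
```

```text
top [(-180, 4, 0), (-172, 6, 0), (-164, 6, 0), (-156, 7, 2), (-148, 1, 7), (-140, 0, 5), (-132, 0, 6), (-124, 0, 6), (-116, 0, 5), (-108, 0, 4), (-100, 3, 1), (-92, 5, 0), (-84, 7, 0), (-76, 5, 0), (-68, 6, 0), (-60, 6, 0), (-52, 5, 0), (-44, 5, 0), (-36, 6, 0), (-28, 6, 0), (-20, 7, 0), (-12, 3, 0), (-4, 6, 0)]
top [(0, 5, 0), (8, 7, 0), (16, 4, 0), (24, 6, 1), (32, 1, 1), (40, 0, 6), (48, 0, 6), (56, 0, 6), (64, 0, 5), (72, 0, 6), (80, 3, 6), (88, 5, 2), (96, 6, 0), (104, 7, 0), (112, 5, 0), (120, 3, 0), (128, 8, 0), (136, 6, 0), (144, 6, 0), (152, 4, 0), (160, 6, 0), (168, 5, 0), (176, 3, 0)]
top 0.004 41 [ 0.6438 -0.0199  0.0079] ((654.9684448242188, -18.3824462890625), (67.7635498046875, 71.4777603149414), 34.393680572509766)
top 0.098 96 [ 0.657  -0.0243  0.1009] ((657.1809692382812, -25.291744232177734), (43.55254364013672, 43.4907341003418), 83.95716857910156)
top 0.09 233 [ 0.6566 -0.0247  0.1044] ((657.2091064453125, -25.04819107055664), (43.90697479248047, 43.57620620727539), 83.75975799560547)
side [(-180, 6, 0), (-172, 6, 1), (-164, 5, 0), (-156, 6, 0), (-148, 2, 0), (-1
[... 496 characters left out ...]
0), (168, 5, 0), (176, 2, 0)]
side 0.004 164 [ 0.6478 -0.032   0.0094] ((652.8147583007812, -28.709518432617188), (61.12859344482422, 87.78312683105469), 73.12183380126953)
side 0.098 107 [ 0.6533 -0.032   0.1013] ((655.6591186523438, -24.68048858642578), (45.381263732910156, 44.23623275756836), 84.59700012207031)
side 0.09 318 [ 0.6532 -0.0306  0.1041] ((655.6405029296875, -25.08365249633789), (45.97623062133789, 44.2841682434082), 83.83396911621094)
[ 0.6863 -0.0321  0.0083] [ 0.626  -0.0218  0.0081]
face 250 [  0.9915  -0.1304 652.2059 -45.553 ]
t: 1.8
eef_pos: [0.5058, 0.2143, 0.4051]
tool_rot: [0.0, 0.195, 0.981, 0.0]
contact_force: [0.9, 1.0, -0.1]
gripper_width: 0.998
grasp_force: 0.0
```

```bash
python3 -m pendant '[[0.085,-0.033,-0.0234,0,0],[0.085,-0.033,-0.0234,0,0],[0.085,-0.033,-0.0234,0,0],[0.085,-0.033,-0.0234,0,0],[0.085,-0.033,-0.0234,0,0],[0.085,-0.033,-0.0234,0,0],[0.085,-0.033,-0.0234,0,0],[0.085,0,0,0,7],[0.085,0,0,0,7],[0.085,0,0,0,7],[0.085,0,0,0,7],[0.085,0,0,0,7]]' 60
python3 -m pendant '[[0.085,0,0,0,7],[0.085,0,0,0,7],[0.085,0,0,0,7],[0.085,0,0,0,6],[0.085,0,0,0,6],[0.085,0,0,0,6],[0.085,0,0,0.02,0],[0.085,0,0,0.02,0],[0.085,0,0,0,0]]' 60
python3 - <<'E'
from h import *
from scipy.spatial.transform import Rotation as R
o=bot.get_obs();q=o["tool_rot"];M=R.from_quat([q[1],q[2],q[3],q[0]]).as_matrix()
D=np.array([.6563,-.025,.078+.155])-o["eef_pos"];print(np.degrees(np.arctan2(M[1,1],M[0,1])),M.T@D,o["q"])
E
```

```text
t: 2.8
eef_pos: [0.6559, -0.0237, 0.4047]
tool_rot: [-0.0, 0.484, 0.875, 0.0]
contact_force: [-0.0, 0.1, -0.4]
gripper_width: 0.994
grasp_force: 0.0
t: 3.55
eef_pos: [0.6546, -0.0228, 0.361]
tool_rot: [-0.002, 0.746, 0.666, -0.002]
contact_force: [-0.7, 0.3, -1.4]
gripper_width: 0.995
grasp_force: 0.0
-6.4668335189402955 [-0.00186161  0.00266108  0.12799145] [-0.46081884  0.5407084   0.57311057  1.67589609 -0.3312441   1.02981406
  0.10874873]
```

```bash
python3 -m pendant '[[0.085,-0.0015,0.0025,0.016,0],[0.085,0,0,0.03,0],[0.085,0,0,0.03,0],[0.085,0,0,0.03,0],[0.085,0,0,0.02,0],[0.085,0,0,0.008,0],[0.085,0,0,0,0],[0.04,0,0,0,0],[0.04,0,0,0,0],[0.04,0,0,0,0],[0.04,0,0,0,0],[0.04,0,0,0,0]]' 60
python3 -m pendant '[[0.04,0,0,0,0],[0.04,0,0,0,0],[0.04,0,0,0,0]]' 60
python3 -c "
from h import *
im,d=bot.read_camera('side');cv2.imwrite('pics/s1.png',cv2.resize(im[100:300,150:400],(750,600)))"
```

```text
t: 4.55
eef_pos: [0.6588, -0.0255, 0.2326]
tool_rot: [0.001, 0.746, 0.666, 0.001]
contact_force: [-0.9, 0.1, 6.4]
gripper_width: 0.507
grasp_force: 62.4
t: 4.8
eef_pos: [0.6588, -0.0255, 0.2325]
tool_rot: [0.001, 0.746, 0.666, 0.001]
contact_force: [-1.9, 0.8, 6.6]
gripper_width: 0.507
grasp_force: 62.4
```

View pics/s1.png

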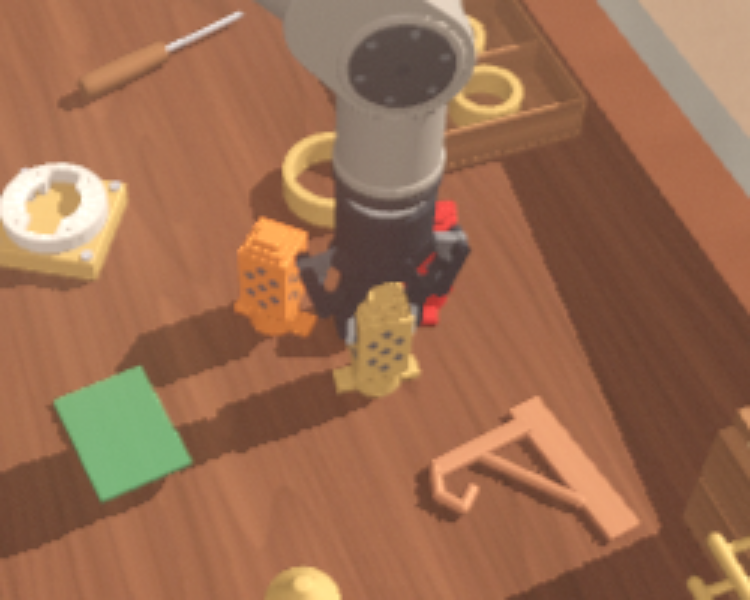

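The brass section is held at crop (380,350), upright with a 43 mm opening. I'll lift it over the orange look-alike and go to the socket.

```bash
python3 -m pendant '[[0.04,0,0,-0.02,0],[0.04,0,0,-0.035,0],[0.04,0,0,-0.035,0],[0.04,0,0,-0.035,0],[0.04,0,0,-0.02,0],[0.04,0.0125,-0.0135,0,0],[0.04,0.025,-0.027,0,0],[0.04,0.025,-0.027,0,0],[0.04,0.025,-0.027,0,0],[0.04,0.025,-0.027,0,0],[0.04,0.025,-0.027,0,0],[0.04,0.025,-0.027,0,0]]' 60
python3 -m pendant '[[0.04,0.025,-0.027,0,0],[0.04,0.025,-0.027,0,0],[0.04,0.0125,-0.0135,0,-6],[0.04,0,0,0,-6],[0.04,0,0,0,-6],[0.04,0,0,0,-6],[0.04,0,0,0,-6],[0.04,0,0,0,-6],[0.04,0,0,0,-6],[0.04,0,0,0,-6],[0.04,0,0,0,-6],[0.04,0,0,0,-6]]'
cat > s.py <<'E'
from h import *
from scipy.spatial.transform import Rotation as R
o=bot.get_obs();q=o["tool_rot"];M=R.from_quat([q[1],q[2],q[3],q[0]]).as_matrix()
D=np.array([.4412,.2287,0])-o["eef_pos"];np.set_printoptions(precision=4,suppress=True)
print(np.degrees(np.arctan2(M[1,1],M[0,1])),M.T@D,o["eef_pos"],M[:,2],o["q"],o["contact_force"],o["torque"],o["gripper_width"])
E
python3 s.py
```

```text
t: 5.85
eef_pos: [0.5006, 0.1568, 0.3759]
tool_rot: [-0.0, 0.746, 0.666, 0.0]
contact_force: [0.7, 0.7, -3.3]
gripper_width: 0.51
grasp_force: 62.3
t: 6.85
eef_pos: [0.442, 0.2253, 0.3759]
tool_rot: [-0.0, 0.311, 0.95, 0.0]
contact_force: [1.4, -0.0, -3.6]
gripper_width: 0.505
grasp_force: 62.4
53.77083519525826 [0.0026 0.0021 0.3759] [0.442  0.2253 0.3759] [ 0.0001  0.0002 -1.    ] [-0.925   0.22    0.3801  2.0262 -0.1027  0.913   0.4482] [ 1.3677 -0.0201 -3.6194] [ 0.0184  0.0353 -0.0726] 0.5050414008000869
```

```bash
python3 -m pendant '[[0.04,0.0024,0.0025,0.01,-6],[0.04,0,0,0.03,0],[0.04,0,0,0.02,0],[0.04,0,0,0,0],[0.04,0,0,0,0],[0.04,0,0,0,0]]'
python3 s.py; cat > v.py <<'E'
import sys
from h import *
t,_=bot.read_camera('top');s,d=bot.read_camera('side')
f=lambda im,u,v:cv2.resize(im[v-48:v+48,u-32:u+32],(400,600),interpolation=cv2.INTER_CUBIC)
cv2.imwrite(f'pics/{sys.argv[1]}.png',np.hstack([f(t,189,245),f(s,168,155)]))
P=cloud('side',d);q=P[(np.hypot(P[...,0]-.4412,P[...,1]-.2287)<.05)&(d>0)]
for lo,hi in((.048,.16),):
    k=q[(q[:,2]>lo)&(q[:,2]<hi)];k=k[k[:,2]<k[:,2].min()+.012];print(k[:,2].min(),k.mean(0),cv2.minAreaRect((k[:,:2]*1000).astype(np.float32)))
E
python3 v.py a1
```

```text
t: 7.35
eef_pos: [0.4423, 0.2292, 0.3169]
tool_rot: [0.001, 0.263, 0.965, 0.001]
contact_force: [0.0, -0.0, -2.9]
gripper_width: 0.509
grasp_force: 62.3
59.470576559435095 [ 0.0009 -0.0014  0.3169] [0.4423 0.2292 0.3169] [ 0.0013  0.0008 -1.    ] [-0.891   0.3089  0.3439  2.0753 -0.1465  0.7783  0.5803] [ 0.0055 -0.0266 -2.8784] [ 0.0053 -0.0518  0.0279] 0.5091397197549619
0.04801051504257309 [0.43620402 0.2378101  0.0487206 ] ((442.4289855957031, 233.9095458984375), (45.936893463134766, 79.79676818847656), 64.66007995605469)
```

View pics/a1.png

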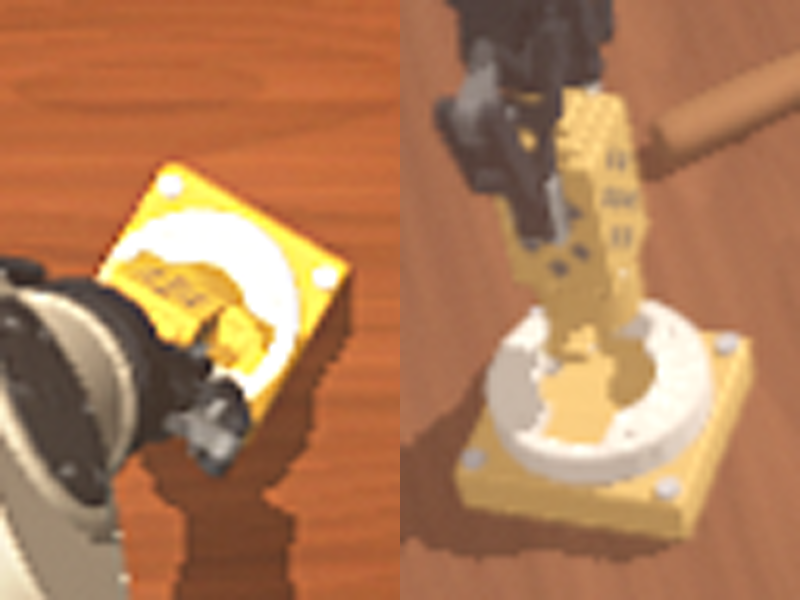

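The section hangs above the socket with its lug at side crop (575,345), roughly in line with the opening. I'll check its centring from the depth.

```bash
cat > w.py <<'E'
from h import *
from scipy.spatial.transform import Rotation as R
np.set_printoptions(precision=4,suppress=True)
o=bot.get_obs();q=o["tool_rot"];M=R.from_quat([q[1],q[2],q[3],q[0]]).as_matrix()
for c in("side","top"):
    im,d=bot.read_camera(c);P=cloud(c,d)
    L=(P-o["eef_pos"])@M   # tool frame
    L=L[(d>0)&(abs(L[...,0])<.032)&(abs(L[...,1])<.045)&(P[...,2]>.046)]
    for lo in np.arange(.12,.27,.01):
        s=L[(L[:,2]>=lo)&(L[:,2]<lo+.01)]
        if len(s)>4: print(c,round(lo,3),len(s),"x",s[:,0].min(),s[:,0].max(),np.median(s[:,0]),"y",s[:,1].min(),s[:,1].max(),np.median(s[:,1]))
E
python3 w.py
```

```text
side 0.12 106 x -0.022651923702614606 0.01099045419309818 -0.010736953535355049 y -0.04260389938512508 0.04478312046341386 0.002267560322040148
side 0.13 68 x -0.02343379905315274 -0.00029012015260714767 -0.01840457884582647 y -0.030424859585783778 0.030299401250886274 -0.008501963809649734
side 0.14 63 x -0.023019786108132368 0.00903475344780029 -0.013850597804012233 y -0.03479640731693032 0.023379785385255362 -0.019767548408479805
side 0.15 69 x -0.023629101962130795 0.020498980817686564 -0.009900944654585244 y -0.035573353303617376 0.02305863196540707 -0.020276223955144577
side 0.16 53 x -0.023700702743233194 0.020919895097530672 -0.02089711180951345 y -0.031451935190962385 0.021841502905586573 -0.018443468849408083
side 0.17 54 x -0.023326051875639783 0.021003105140878303 -0.014092324305844995 y -0.022924877464257986 0.021336644016574563 -0.01857959641093201
side 0.18 67 x -0.02353978073933057 0.021281268621802196 -0.012204478405317342 y -0.02246277623775763 0.021581937621580918 -0.018775862759333534
side 0.19 62 x -0.02407631039061024 0.02016743368832436 -0.01067740923598124 y -
[... 1684 characters left out ...]
0110035307 -0.00991596324031129 -0.024104278605821098 y -0.019859043507477993 0.022618815215866204 0.000501821409736106
top 0.19 12 x -0.024759196579561056 -0.011578367490693565 -0.02434244081709739 y -0.019817758395214515 0.019388054753815283 -0.007836830923505865
top 0.21 6 x -0.023656906856482817 -0.0054058897581191305 -0.022523030924676456 y -0.019429732901687327 0.0075539490672282385 -0.0012499762891590473
top 0.22 43 x -0.02385942496483623 0.006352423625711351 -0.00578158309559419 y -0.03387306733629976 0.03772849694511721 -0.025734697195624715
top 0.27 17 x -0.031206272409276356 0.018176910447943503 -0.022034914167402088 y -0.04314644843291617 0.04139169215352063 -0.009464649699279366
```

```bash
python3 -m pendant '[[0.04,0.0024,-0.0014,0.015,0],[0.04,0,0,0.015,0],[0.04,0,0,0.008,0],[0.04,0,0,0,0],[0.04,0,0,0,0]]'; python3 s.py
python3 -m pendant '[[0.04,0,0,0.004,0],[0.04,0,0,0.003,0],[0.04,0,0,0.003,0],[0.04,0,0,0,0]]'; python3 s.py
```

```text
t: 7.97
eef_pos: [0.4392, 0.2291, 0.2779]
tool_rot: [-0.0, 0.263, 0.965, -0.0]
contact_force: [0.4, 0.5, -3.2]
gripper_width: 0.509
grasp_force: 62.6
59.485086146035385 [-0.0019  0.0007  0.2779] [0.4392 0.2291 0.2779] [-0.0001 -0.0002 -1.    ] [-0.8729  0.369   0.3225  2.1082 -0.1804  0.6901  0.6073] [ 0.4495  0.4575 -3.1946] [-0.0303 -0.0551  0.0018] 0.5091269409026054
t: 8.3
eef_pos: [0.4389, 0.2291, 0.2674]
tool_rot: [-0.0, 0.263, 0.965, -0.0]
contact_force: [-0.1, 0.1, -2.8]
gripper_width: 0.504
grasp_force: 62.6
59.49125837666794 [-0.0022  0.0009  0.2674] [0.4389 0.2291 0.2674] [-0.0004 -0.0002 -1.    ] [-0.8662  0.3868  0.3154  2.1149 -0.1905  0.6665  0.616 ] [-0.0814  0.1312 -2.7715] [-0.0254  0.0038  0.0077] 0.5041619102063274
```

Foot is 8 mm inside the rim with no contact. I'll lower it to the floor.

```bash
python3 -m pendant '[[0.04,0,0,0.004,0],[0.04,0,0,0.003,0],[0.04,0,0,0.002,0],[0.04,0,0,0,0]]'; python3 -m pendant '[[0.04,0,0,0.001,0],[0.04,0,0,0.001,0],[0.04,0,0,0,0]]';python3 s.py
```

```text
t: 8.63
eef_pos: [0.4389, 0.229, 0.2582]
tool_rot: [-0.0, 0.263, 0.965, -0.0]
contact_force: [0.2, 0.4, -2.5]
gripper_width: 0.509
grasp_force: 62.6
t: 8.88
eef_pos: [0.4392, 0.229, 0.2575]
tool_rot: [-0.0, 0.263, 0.965, 0.0]
contact_force: [-2.8, -1.4, 7.5]
gripper_width: 0.512
grasp_force: 63.7
59.476018537113774 [-0.002   0.0007  0.2575] [0.4392 0.229  0.2575] [-0.0002  0.0004 -1.    ] [-0.8588  0.4043  0.308   2.1199 -0.2007  0.6442  0.6251] [-2.7971 -1.3696  7.5208] [-0.3531  0.6974  0.014 ] 0.5122912725359141
```

On the floor: contact came at exactly the expected height. Now I'll turn it clockwise.

```bash
python3 -m pendant '[[0.04,0,0,0,4],[0.04,0,0,0,5],[0.04,0,0,0,5],[0.04,0,0,0,5],[0.04,0,0,0,5],[0.04,0,0,0,5],[0.04,0,0,0,5],[0.04,0,0,0,5],[0.04,0,0,0,0]]'; python3 s.py;
```

```text
t: 9.63
eef_pos: [0.4397, 0.2294, 0.2575]
tool_rot: [0.0, 0.571, 0.821, 0.001]
contact_force: [0.2, 0.3, 4.6]
gripper_width: 0.506
grasp_force: 63.6
20.293118711030818 [-0.0013  0.0007  0.2575] [0.4397 0.2294 0.2575] [ 0.0017  0.001  -1.    ] [-1.0016  0.4295  0.4881  2.1281 -0.327   0.6532  0.0651] [0.2051 0.2998 4.5563] [-0.1022  0.1367 -0.1051] 0.5059713371423002
```

```bash
python3 -m pendant '[[0.04,0,0,0,5],[0.04,0,0,0,5],[0.04,0,0,0,5],[0.04,0,0,0,5],[0.04,0,0,0,5],[0.04,0,0,0,5],[0.04,0,0,0,5],[0.04,0,0,0,5],[0.04,0,0,0,5],[0.04,0,0,0,5],[0.04,0,0,0,0]]'; python3 s.py; python3 -m pendant '[[0.04,0,0,0,2],[0.04,0,0,0,0]]'; python3 s.py;
```

```text
t: 10.55
eef_pos: [0.44, 0.2294, 0.2575]
tool_rot: [0.0, 0.864, 0.503, 0.001]
contact_force: [1.0, -0.6, 5.7]
gripper_width: 0.505
grasp_force: 63.7
-29.634943991379497 [-0.0005  0.0011  0.2575] [0.44   0.2294 0.2575] [ 0.0023  0.001  -1.    ] [-1.177   0.4881  0.723   2.1376 -0.5099  0.6882 -0.6252] [ 1.0052 -0.5578  5.7498] [-0.1889 -0.0654 -0.0921] 0.5049608922936186
t: 10.72
eef_pos: [0.4399, 0.2294, 0.2575]
tool_rot: [0.0, 0.872, 0.489, 0.001]
contact_force: [0.2, -0.7, 6.0]
gripper_width: 0.513
grasp_force: 63.6
-31.472509374600182 [-0.0005  0.0011  0.2575] [0.4399 0.2294 0.2575] [ 0.0023  0.0011 -1.    ] [-1.1829  0.4908  0.7315  2.138  -0.517   0.6901 -0.6501] [ 0.2446 -0.7052  5.9589] [-0.2364 -0.1936 -0.0967] 0.5131948711537354
```

Turned 91°. I'll continue gently until the stop shows up in the torque.

```bash
for i in 1; do python3 -m pendant '[[0.04,0,0,0,2],[0.04,0,0,0,0]]' >/dev/null; python3 s.py; python3 -m pendant '[[0.04,0,0,0,2],[0.04,0,0,0,0]]'>/dev/null; python3 s.py; python3 -m pendant '[[0.04,0,0,0,1.5],[0.04,0,0,0,0]]'>/dev/null; python3 s.py;done
```

```text
-33.46803059649064 [-0.0004  0.0011  0.2575] [0.4399 0.2293 0.2575] [ 0.0022  0.0011 -1.    ] [-1.1894  0.494   0.7407  2.1384 -0.5249  0.6922 -0.6771] [0.2932 0.6303 5.841 ] [-0.302  -0.1798 -0.0841] 0.5146969966612802
-35.23854107178892 [-0.      0.0011  0.2575] [0.4398 0.2294 0.2575] [ 0.0019  0.0001 -1.    ] [-1.1962  0.4971  0.7498  2.1387 -0.5309  0.6948 -0.7021] [ 0.7479 -1.0825  7.1048] [-0.4817 -0.06    1.1078] 0.5129265385871414
-36.43521532581119 [-0.0002  0.0011  0.2575] [0.4399 0.2297 0.2575] [ 0.0024 -0.0009 -1.    ] [-1.2014  0.4996  0.7561  2.1385 -0.5348  0.6962 -0.7197] [ 0.7667 -2.6743  6.1911] [-0.5834 -0.0962  2.5479] 0.5021247138118657
```

Stop reached (torque about 2.5 Nm at 96°). Releasing and retreating upward.

```bash
python3 -m pendant '[[0.06,0,0,0,0],[0.085,0,0,0,0],[0.085,0,0,0,0],[0.085,0,0,0,0],[0.085,0,0,0,0],[0.085,0,0,0,0],[0.085,0,0,0,0],[0.085,0,0,-0.01,0],[0.085,0,0,-0.03,0],[0.085,0,0,-0.04,0],[0.085,0,0,-0.04,0]]'; python3 -m pendant '[[0.085,0,0,-0.03,0],[0.085,-0.02,0,0,0],[0.085,-0.04,0,0,0],[0.085,-0.04,0,0,0],[0.085,-0.04,0,0,0],[0.085,-0.04,0,0,0],[0.085,-0.02,0,0,0],[0.085,0,0,0,0]]'; python3 s.py
cat >> w.py <<'E'
    q=P[(np.hypot(P[...,0]-.4405,P[...,1]-.2287)<.04)&(d>0)]
    for lo,hi in((.055,.12),(.123,.13),(.13,.15)):
        s=q[(q[:,2]>lo)&(q[:,2]<hi)]
        if len(s)>4: print(c,lo,len(s),s.mean(0),s[:,2].max(),cv2.minAreaRect((s[:,:2]*1000).astype(np.float32)))
E
python3 w.py | grep -v " x "; python3 v.py a2
```

```text
t: 12.13
eef_pos: [0.4388, 0.2284, 0.378]
tool_rot: [0.001, 0.895, 0.446, -0.001]
contact_force: [-0.3, 2.3, 0.3]
gripper_width: 0.995
grasp_force: 0.0
t: 12.8
eef_pos: [0.3222, 0.0729, 0.4068]
tool_rot: [-0.003, 0.896, 0.444, -0.002]
contact_force: [0.4, 0.9, -0.3]
gripper_width: 0.995
grasp_force: 0.0
-37.28150270608472 [0.1962 0.0033 0.4067] [0.3222 0.0729 0.4068] [-0.006   0.0042 -1.    ] [-1.3995 -0.3301  0.8323  2.327   0.2704  1.06   -1.381 ] [ 0.3979  0.887  -0.2535] [ 0.0223 -0.0581 -0.0619] 0.9949540919428604
side 0.055 386 [0.4376 0.2144 0.089 ] 0.11999008274074496 ((443.0739440917969, 216.8365478515625), (62.53724670410156, 35.97473907470703), 14.317399024963379)
side 0.123 101 [0.4383 0.2192 0.1269] 0.1297948441814821 ((438.5003356933594, 228.8749237060547), (46.50251007080078, 45.99544143676758), 59.16188049316406)
side 0.13 122 [0.4379 0.2268 0.1345] 0.140040826333065 ((438.9142761230469, 229.37631225585938), (36.27369689941406, 35.447811126708984), 57.86427307128906)
top 0.055 87 [0.4497 0.2152 0.0888] 0.11934899204501774 ((443.53204345703125, 214.29457092285156), (59.92747497558594, 29.647525787353516), 11.40425968170166)
top 0.123 120 [0.4412 0.2285 0.1265] 0.12999193752512306 ((440.3835144042969, 229.16815185546875), (43.520572662353516, 43.629947662353516), 55.961212158203125)
top 0.13 124 [0.4405 0.2285 0.1338] 0.13948274393328655 ((440.5610046386719, 228.96432495117188), (33.25383377075195, 32.901634216308594), 55.146453857421875)
0.04800877574592864 [0.43745015 0.21673235 0.05387907] ((440.9273376464844, 219.32937622070312), (82.19432067871094, 59.22853469848633), 6.9902262687683105)
```

View pics/a2.png

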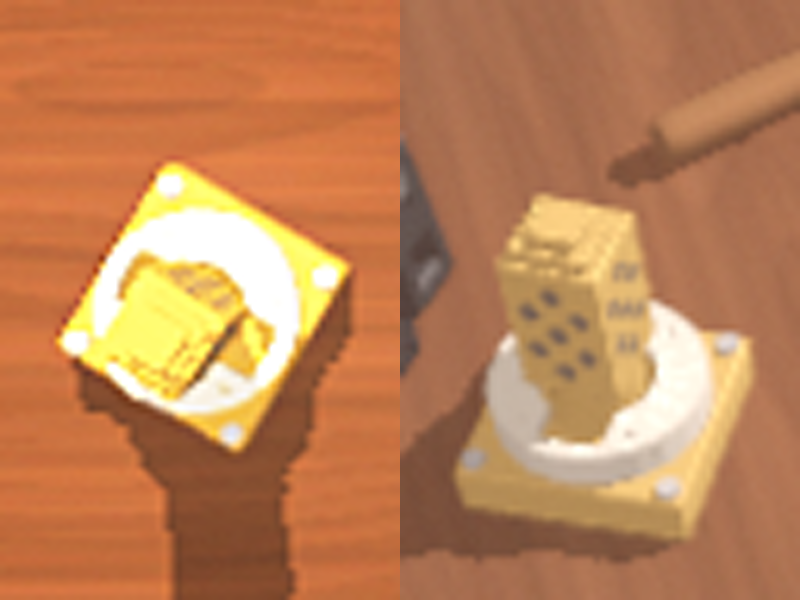

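The picture shows the section standing upright in the socket, released, at top crop (165,325) and side crop (575,310). Its top is at 0.135 m as expected, its lugs are turned about 94–96° under the rim, and the gripper is clear.

```bash
python3 -c "
from station import bot
print(bot.hand_in())"
```

```text
the job is handed in; nothing more can be done
None
```

The brass section rests on the socket floor, turned clockwise about 95° to the stop with its lugs under the rim. It is released, the gripper is clear and no other loose thing was deliberately moved; I handed the job in after about 13 s on the robot's clock.

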